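# Peel the top tray off the nested stack and hold it out to the carver

## Task

The carver needs an empty tray, but the nested blue trays cling together at their corners and a straight pull can bring the whole stack up. Take the top tray by the rim at one corner, peel that corner up about 3 cm while the opposite corner still sits in the stack, then lift the tray off, leaving the other trays standing where they are and the tools and wood lying undisturbed. Finish while still holding the tray: keep it still and level in the gripper, about 20 cm above the middle of the green mat at the carver's place, and do not put it down or let go.

Things in the scene. Friction and masses are not known exactly. Their poses are not given: they have to be found in the camera images.
- tray_center (a point): Centre of the top tray, the one to take, half-way up it (27 mm above its underside). Blue formed plastic, about 0.19 kg, 159 mm along its own x by 219 mm along its own y over the rim, 54 mm high, open upward (z), 51 mm deep inside, its four corners cut off at 45 degrees. It has a solid rolled rim 10 mm wide and 11 mm high, inner face flush with the 2.5 mm wall.
- tray_corner0 (a point): Middle of the top tray's +x +y corner: on the rim's centre line, 5.5 mm below its top, at x 57.6, y 87.6, z +21.5 mm from tray_center in the tray's own axes (which are this point's axes too). The rim is straight here, cut at 45 degrees, 44 mm long inside, 53 mm outside, 10 mm thick to pinch across; its outward normal points midway between the tray's +x and +y.
- tray_corner1 (a point): Middle of the top tray's -x +y corner: on the rim's centre line, 5.5 mm below its top, at x -57.6, y 87.6, z +21.5 mm from tray_center in the tray's own axes (which are this point's axes too). The rim is straight here, cut at 45 degrees, 44 mm long inside, 53 mm outside, 10 mm thick to pinch across; its outward normal points midway between the tray's -x and +y.
- tray_corner2 (a point): Middle of the top tray's -x -y corner: on the rim's centre line, 5.5 mm below its top, at x -57.6, y -87.6, z +21.5 mm from tray_center in the tray's own axes (which are this point's axes too). The rim is straight here, cut at 45 degrees, 44 mm long inside, 53 mm outside, 10 mm thick to pinch across; its outward normal points midway between the tray's -x and -y.
- tray_corner3 (a point): Middle of the top tray's +x -y corner: on the rim's centre line, 5.5 mm below its top, at x 57.6, y -87.6, z +21.5 mm from tray_center in the tray's own axes (which are this point's axes too). The rim is straight here, cut at 45 degrees, 44 mm long inside, 53 mm outside, 10 mm thick to pinch across; its outward normal points midway between the tray's +x and -y.
- tray: The same top tray; origin at the centre of its underside, axes as for tray_center. Its lower 28 mm is a slightly tapered foot nested in the tray below; at that height a shoulder all round sits on the rim of the tray below. Above the shoulder the wall is upright.
- stack: The other 4 trays, clinging together as one, 0.72 kg, loose on the table; origin: centre of the underside, axes as the tray's. Top tray's underside is 104 mm, its rim 158 mm above it; 15 mm free between its rim and the rim below. Springy nubs catch each corner of the top tray after it has risen 4 mm, hold it with 2 to 3 N and let go at 8 mm: all four together can lift the stack, one corner at a time does not.
- mat_center (a point): Centre of the upper face of the green cutting mat that marks the carver's place, 220 by 300 by 3 mm, fixed flat on the table; z up.
- panel_center (a point): Bystander: carved relief panel lying on the mat, 110 by 150 by 20 mm; the point is at its centre, half-way up.
- gouge_center (a point): Bystander: carving gouge with wooden handle lying on the mat, 230 mm long and 27 mm thick; the point is at its middle, its x axis runs towards the blade.
- mallet_center (a point): Bystander: dark round wooden mallet standing on its head beyond the work, 82 mm across, 188 mm high; the point is on its axis 50 mm up.
- blank_center (a point): Bystander: dark walnut block 40 by 110 by 40 mm lying beside the stack; the point is at its centre.
Not all that is in view belongs to the job. Of the things shaped like the tray, the blue one is meant.

How it is judged:
By the outcome, as a careful person would: the job done as asked, in the order asked, and still so for the second after the job is handed in, while the arm keeps its last pose, push and grip.
It also fails if it takes over 42 s, if anything falls off the work surface, if the arm or the gripper's body presses on something with over 40 N, if the wrist force passes 120 N, or if a joint passes its speed limit or range.

## Robot

A 7-joint arm with a two-finger parallel gripper is mounted at the origin on the work surface. World frame = base frame: x ahead of the robot, y to its left, z up, the work surface at z = 0. Lengths are in m, angles in rad, forces in N, time in s.
With the tool pointing down it reaches from about 0.4 to 0.85 m from the base axis. Payload 10.4 kg.
Tool frame: the origin (TCP) lies on the centre line of the jaws, within the pads' length; the fingertips stand 8 mm ahead of it and the grasp point (between the pads) lies 11 mm behind it; z points along the fingers, y is the direction in which the jaws open and shut (so a half turn about z gives the same grasp; the last joint's range is limited). The gripper opens to 85 mm and grips with 20 to 120 N. Pads are 22 mm wide; open, the fingers measure 114 mm over their backs; the gripper's body (76 mm by 85 mm) begins 54 mm behind the grasp point. The pads swing forward as they close: fully open they stand 13 mm farther back than shut.
Start: joints at [1.24, 0.332, -0.065, 1.46, 0.022, 1.35, -0.088], TCP at [0.189, -0.596, 0.239] pointing down, gripper open.
Joint ranges: [-2.6, 2.6], [-0.5, 2.12], [-1.47, 1.34], [0.16, 2.42], [-1.27, 4.41], [0.06, 2.06], [-2.6, 2.6]. Speed limits (rad/s): [2.22, 2.22, 2.79, 2.79, 3.14, 3.14, 3.14].

## Interface

Orientations are given as a unit quaternion [x, y, z, w].
In Python, from workcell import manip gives the robot as it stands.
- The arm moves only by the tool arm_command, never from a script. Its argument "targets" is text: rows parted by semicolons, each of 6 numbers parted by spaces: the shift along the tool's x, y, z in mm, then the turn, a rotation vector about the tool's x, y, z in rad. A call has 1 to 5 rows; each row shifts and turns the commanded pose from where the row before left it, along the tool's axes as they then stand; what a row does not reach is not made up. A row lasts 1/8 s, in which the tool goes at most 62.5 mm and 10.7 degrees, less where a joint would pass 70% of its speed; a pose out of reach is approached as far as the arm can. A call is refused whole if a number of a shift passes 62.5 or a number of a turn 0.188, either way. A call with a gripper value outside its range is refused whole. "grip" is the finger opening in mm, from 0 to 85.4, set as the call begins (left out, the last holds). The fingers move at their own pace and stop on an object; "squeeze" is the grip in N (left out, the last holds). Time passes only in rows, so rows that do not move let the fingers close. It gives the time, the measured TCP pose, the force and the opening at its end, in the units of the state.
- manip.get_obs(): the state, without advancing time (a new reading comes with each control period).
- manip.camera(name): name is "scene" or "top" or "wrist"; returns a dict with "frame" (480x640x3 uint8, red, green, blue), "vertical_fov" (degrees; the focal length in pixels is half the picture's height over the tangent of half this angle, whatever the lens; pixels are square), "cx", "cy" (the principal point, pixels), "distortion" ([k1, k2, p1, p2, k3] as OpenCV has them; the pictures are not rectified), "rvec" (rotation vector, rad) and "tvec" (3), from world to camera coordinates, as OpenCV has them. Camera axes: x right, y down, z forward; pixel columns grow to the right and rows downward; lengths in m; the calibration is good to about 2 mm. A picture is of the moment at which its call begins. There is no depth.
- manip.hand_in(): hands the job in, once; it reports no verdict.
Trained networks look in a picture, given as the dict that the camera call returned (one of the last four; its "shot" number tells which), for a name from the list of things; names that differ only in an ending like _2 or _b are one class to them, and where a whole thing is asked for, a point or a joint stands for the part that bears it (a point fixed in the world has none). Each returns a list of dicts, best first, with "p" (0 to 1); they miss things now and then, are a little off and sometimes report something else, mostly with a low value. They report only what shows in the picture. A call takes as long as a camera call. They do not tell look-alikes from the thing itself.
- manip.search_frame(picture, name): "xyz" ([x, y, z] in m, in the coordinates of the camera as it stood for that picture, good to about 4 mm: the middle of the surface that is visible of it).
The state is a dict: "clock": time; "joint_pos": joint angles; "joint_velocities": joint speeds; "tau": joint torques, N m; "position": TCP position; "ee_rot": TCP orientation; "ft_force": force on the tool from outside, world axes, zero at the start; "torque": the same for the moment, N m; "grip_width": opening from 0.0 (shut) to 1.0 (fully open).
Only numpy, scipy, OpenCV 4.12 (cv2) and the standard library are available. Lean on these libraries where they do the work, as an engineer would, in place of code of your own. Each camera call takes 0.05 s, during which the arm holds its last target.

## Working session

There is one attempt and no reset: what is moved stays moved. The work goes in short steps, Python scripts to look and compute and a tool call to move; the robot and the scene stay as the last step left them, time stands still between calls to the robot, and variables do not carry over. Pictures are saved under pics/ and viewed, and the job is handed in when it is done.

Besides the shell and the picture viewer there is one more tool, called by a JSON object that holds its "op" and its "data", one argument or row to a line. arm_command: Moves the arm, as the interface text tells. Its arguments: {"type":"object","properties":{"targets":{"type":"string"},"grip":{"type":"number"},"squeeze":{"type":"number"}},"required":["targets"]}

```bash
ls; mkdir -p pics; python3 - <<'E'
from workcell import manip
import cv2,numpy as np,pickle
o=manip.get_obs(); print(o)
P={}
for n in ["scene","top","wrist"]:
    p=manip.camera(n); P[n]=p
    cv2.imwrite(f"pics/a_{n}.png",p["frame"][:,:,::-1])
    print(n,{k:v for k,v in p.items() if k!="frame"})
    R,_=cv2.Rodrigues(np.array(p["rvec"])); t=np.array(p["tvec"]).ravel()
    if n=="wrist": continue
    for nm in ["tray_center","tray_corner0","tray_corner1","tray_corner2","tray_corner3","stack","mat_center","panel_center","gouge_center","mallet_center","blank_center"]:
        r=manip.search_frame(p,nm)
        for d in r[:3]:
            print(n,nm,round(d["p"],2),np.round(R.T@(np.array(d["xyz"])-t),3))
pickle.dump(P,open("a.pkl","wb"))
print(manip.get_obs()["clock"])
E
```

```text
pics
{'clock': 0.0, 'joint_pos': array([ 1.24040798,  0.33285776, -0.06470267,  1.46095308,  0.02158512,
        1.349886  , -0.08849634]), 'joint_velocities': array([-0.00050703, -0.0010992 , -0.00174662, -0.00035541,  0.00126709,
       -0.00136352,  0.00018923]), 'tau': array([-8.85476475e-04, -6.25436068e+01,  4.87431767e-02, -3.91595793e+01,
        1.63119711e-02,  1.00721078e-02, -1.69134944e-05]), 'position': array([ 0.18923561, -0.59528006,  0.23851912]), 'ee_rot': array([ 9.88179549e-01,  1.53299326e-01, -1.32846991e-04, -6.92044796e-04]), 'ft_force': array([-0.50198202,  0.03843206, -0.18689907]), 'torque': array([-0.01365114,  0.01884778, -0.0234764 ]), 'grip_width': 1.0031111271575086}
scene {'vertical_fov': 45.4983793513134, 'cx': 309.40862799354636, 'cy': 241.87071028707086, 'distortion': array([0.03062343, 0.        , 0.        , 0.        , 0.        ]), 'rvec': array([ 0.96480259,  2.54366344, -0.93504402]), 'tvec': array([ 0.41735908, -0.22957883,  1.65480889]), 'shot': 1}
scene tray_center 0.91 [0.534 0.187 0.114]
scene tray_center 0.86 [ 0.318 -0.051  0.01 ]
scen
[... 1775 characters left out ...]
 0.414 0.006]
top tray_corner3 0.78 [ 0.326 -0.325  0.003]
top tray_corner3 0.71 [0.557 0.206 0.106]
top stack 0.57 [0.488 0.112 0.095]
top mat_center 0.87 [ 0.639 -0.246  0.002]
top mat_center 0.21 [0.553 0.204 0.107]
top panel_center 0.84 [ 0.618 -0.315  0.022]
top gouge_center 0.62 [ 0.563 -0.201  0.029]
top mallet_center 0.96 [ 0.777 -0.02   0.094]
top blank_center 0.78 [0.7   0.235 0.04 ]
wrist {'vertical_fov': 68.45077448133226, 'cx': 320.2953885204312, 'cy': 238.35076585571372, 'distortion': array([0.01730919, 0.        , 0.        , 0.        , 0.        ]), 'rvec': array([-2.32501112,  1.7013147 ,  0.26379001]), 'tvec': array([-0.62542158, -0.03829049,  0.38062367]), 'shot': 3}
1.25
```

View pics/a_scene.png

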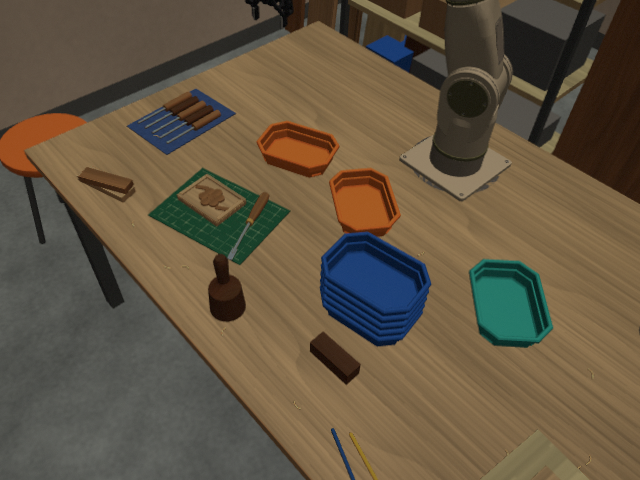

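View pics/a_top.png

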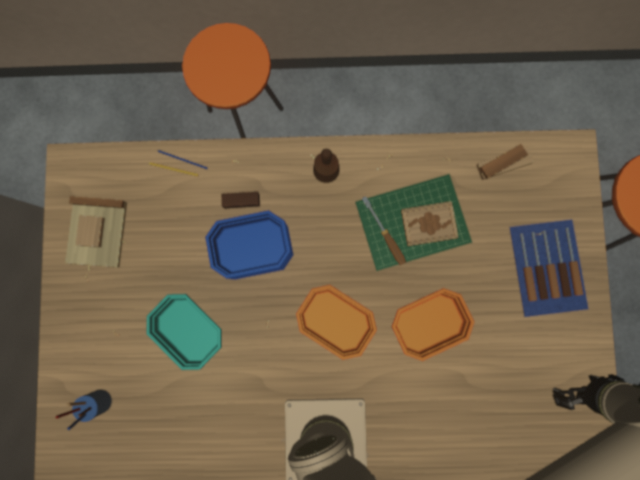

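View pics/a_wrist.png

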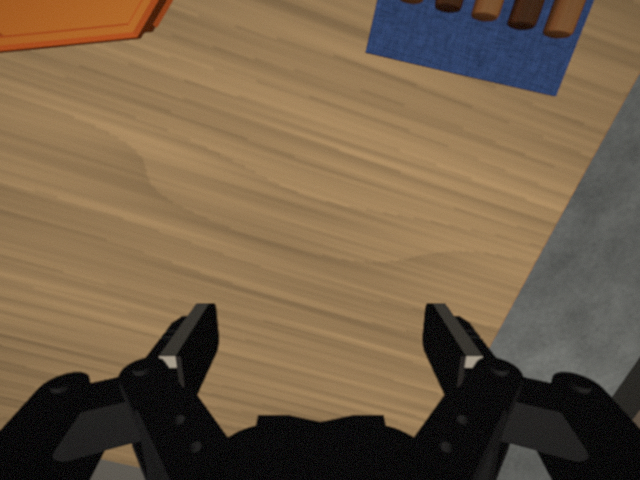

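Candidates: the blue stack (scene 375,285; top 250,245), two orange trays (scene 298,148 and 365,203) and a teal tray (scene 510,303). Only the blue one matches in colour and being nested. I'll fit its pose from both silhouettes and confirm with a crop.

```bash
cat > h.py <<'E'
import cv2,numpy as np
def K(p):
    f=240/np.tan(np.radians(p["vertical_fov"])/2); return np.array([[f,0,p["cx"]],[0,f,p["cy"]],[0,0,1]])
def proj(p,X): return cv2.projectPoints(np.array(X,float).reshape(-1,3),np.array(p["rvec"]),np.array(p["tvec"]),K(p),np.array(p["distortion"]))[0].reshape(-1,2)
def octo(a,b,c): return np.array([[a,b-c],[a-c,b],[-a+c,b],[-a,b-c],[-a,-b+c],[-a+c,-b],[a-c,-b],[a,-b+c]])
OUT=octo(.0795,.1095,.037)
def rot(a): return np.array([[np.cos(a),-np.sin(a)],[np.sin(a),np.cos(a)]])
def place(o,x,y,a,z): return np.c_[o@rot(a).T+[x,y],np.full(len(o),z)]
def blue(p,win):
    h=cv2.cvtColor(p["frame"],cv2.COLOR_RGB2HSV); m=cv2.inRange(h,(105,110,25),(122,255,255))
    w=np.zeros_like(m); x0,y0,x1,y1=win; w[y0:y1,x0:x1]=m[y0:y1,x0:x1]
    n,l,s,c=cv2.connectedComponentsWithStats(w); k=1+np.argmax(s[1:,4]); m=(l==k).astype(np.uint8)*255
    return cv2.morphologyEx(m,cv2.MORPH_CLOSE,np.ones((9,9)))
E
python3 - <<'E'
from h import *; import pickle
from scipy.optimize import minimize
P=pickle.load(open("a.pkl","rb"))
W={"scene":(300,215,450,360),"top":(190,195,310,295)}
M={n:blue(P[n],W[n]) for n in W}
S=4
def sil(p,x,y,a):
    pts=np.vstack([place(OUT,x,y,a,z) for z in (.158,.132,.106,.08,.054,.043)])
    q=proj(p,pts); h=cv2.convexHull((q*256*1).round().astype(np.int32))
    m=np.zeros((480,640),np.uint8); cv2.fillConvexPoly(m,h,255,cv2.LINE_AA,8); return m
def cost(v,ns):
    return sum(np.abs(sil(P[n],v[0]/100,v[1]/100,v[2]/10).astype(float)-M[n]).sum()/255 for n in ns)
for ns in (["top"],["scene"],["top","scene"]):
    r=min((minimize(cost,[56,20.5,a],args=(ns,),method="Nelder-Mead",options=dict(initial_simplex=[[56,20.5,a],[57,20.5,a],[56,21.5,a],[56,20.5,a+1]])) for a in (-1.5,0,1.5)),key=lambda r:r.fun)
    print(ns,r.x,r.fun,[ (M[n]>0).sum() for n in ns])
x,y,a=r.x/[100,100,10]
ims=[]
for n in W:
    im=P[n]["frame"][:,:,::-1].copy(); x0,y0,x1,y1=W[n]
    im=cv2.resize(im[y0:y1,x0:x1],None,fx=4,fy=4,interpolation=cv2.INTER_CUBIC)
    for z,c in ((.158,(0,255,255)),(.132,(0,255,0)),(.054,(0,0,255))):
        q=(proj(P[n],place(OUT,x,y,a,z))-[x0,y0]+.5)*4
        cv2.polylines(im,[q.astype(np.int32)],True,c,1)
    cv2.imwrite(f"pics/fit_{n}.png",im)
E
```

```text
['top'] [55.46359829 19.43971665  1.17319671] 467.878431372549 [np.int64(4423)]
['scene'] [56.07824396 19.86472608  1.62505008] 311.96862745098036 [np.int64(9079)]
['top', 'scene'] [56.05259241 19.87288453  1.62722435] 817.7529411764706 [np.int64(4423), np.int64(9079)]
```

View pics/fit_scene.png

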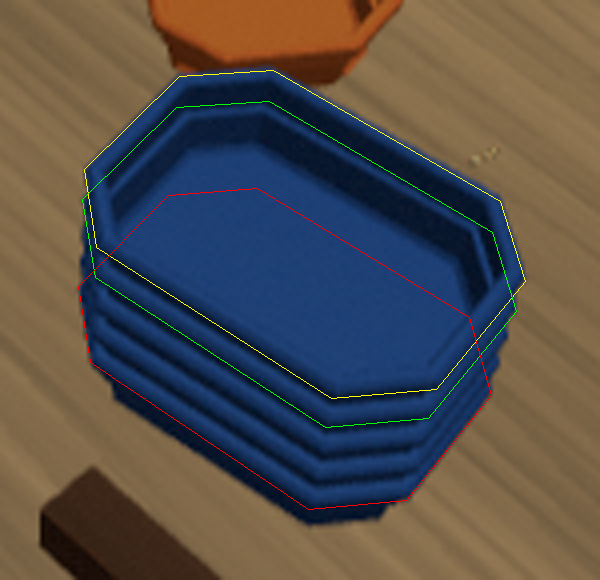

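View pics/fit_top.png

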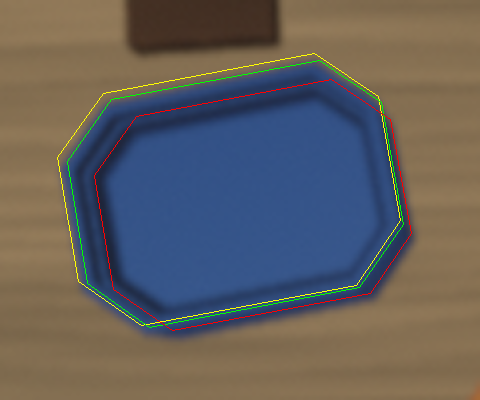

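```bash
cat >> h.py <<'E'
from scipy.spatial.transform import Rotation as Rn
def down(yawy): # tool pointing down, jaw (tool y) along world yaw
    y=np.array([np.cos(yawy),np.sin(yawy),0]); z=np.array([0,0,-1.]); x=np.cross(y,z)
    return Rn.from_matrix(np.c_[x,y,z])
def rows(poses):  # list of (p,R) -> rows
    out=[]
    for (p,R),(q,S) in zip(poses,poses[1:]):
        d=R.inv().apply(np.array(q)-p)*1000; w=(R.inv()*S).as_rotvec()
        out.append(" ".join(f"{v:.0f}" for v in d)+" "+" ".join(f"{v:.3f}" for v in w))
    return out
def cyl(p,q,yaw0,yaw1,n):
    p,q=np.array(p),np.array(q)
    c=lambda v:np.array([np.hypot(v[0],v[1]),np.arctan2(v[1],v[0]),v[2]])
    a,b=c(p),c(q); L=[]
    for i in range(n+1):
        s=i/n; v=a+(b-a)*s; L.append((np.array([v[0]*np.cos(v[1]),v[0]*np.sin(v[1]),v[2]]),down(yaw0+(yaw1-yaw0)*s)))
    return L
E
python3 - <<'E'
from h import *; import pickle
P=pickle.load(open("a.pkl","rb"))
p=P["wrist"]; R=cv2.Rodrigues(p["rvec"])[0]; C=-R.T@p["tvec"]
from workcell import manip
o=manip.get_obs(); T=Rn.from_quat(o["ee_rot"])
print("cam in tool",T.inv().apply(C-o["position"]),"cam axes in tool",(T.inv().as_matrix()@R.T).round(3).tolist())
for r in rows(cyl(o["position"],[.50,.10,.34],-1.262,.19,20)): print(r)
E
```

```text
cam in tool [ 0.07869251  0.00031766 -0.13519776] cam axes in tool [[-0.0, -0.953, -0.303], [1.0, -0.0, 0.0], [-0.0, -0.303, 0.953]]
45 -7 -5 0.000 0.000 -0.073
45 -7 -5 0.000 0.000 -0.073
44 -7 -5 0.000 0.000 -0.073
44 -7 -5 0.000 0.000 -0.073
43 -7 -5 0.000 0.000 -0.073
43 -7 -5 0.000 0.000 -0.073
43 -7 -5 0.000 0.000 -0.073
42 -7 -5 0.000 0.000 -0.073
42 -7 -5 0.000 0.000 -0.073
41 -7 -5 0.000 0.000 -0.073
41 -7 -5 0.000 0.000 -0.073
41 -7 -5 0.000 0.000 -0.073
40 -7 -5 0.000 0.000 -0.073
40 -7 -5 0.000 0.000 -0.073
39 -7 -5 0.000 0.000 -0.073
39 -7 -5 0.000 0.000 -0.073
38 -7 -5 0.000 0.000 -0.073
38 -7 -5 0.000 0.000 -0.073
38 -7 -5 0.000 0.000 -0.073
37 -7 -5 0.000 0.000 -0.073
```

{"op": "arm_command", "data": {
  "targets": "45 -7 -10 0 0 -0.073; 45 -7 -10 0 0 -0.073; 45 -7 -10 0 0 -0.073; 44 -7 -10 0 0 -0.073; 44 -7 -10 0 0 -0.073",
  "grip": 60,
  "squeeze": 80
}}

```text
clock: 1.88
position: [0.3747, -0.4663, 0.2897]
ee_rot: [0.944, 0.331, 0.0, 0.0]
ft_force: [0.3, -0.6, -0.4]
grip_width: 0.701
```

{"op": "arm_command", "data": {
  "targets": "43 -7 -10 0 0 -0.073; 43 -7 -10 0 0 -0.073; 43 -7 -10 0 0 -0.073; 42 -7 -10 0 0 -0.073; 42 -7 -10 0 0 -0.073"
}}

```text
clock: 2.5
position: [0.4936, -0.2877, 0.3397]
ee_rot: [0.868, 0.497, 0.0, 0.0]
ft_force: [0.8, 0.7, 0.1]
grip_width: 0.704
```

{"op": "arm_command", "data": {
  "targets": "42 -7 0 0 0 -0.073; 41 -7 0 0 0 -0.073; 41 -7 0 0 0 -0.073; 41 -7 0 0 0 -0.073; 40 -7 0 0 0 -0.073"
}}

```text
clock: 3.12
position: [0.5381, -0.0856, 0.3394]
ee_rot: [0.763, 0.646, 0.0, 0.0]
ft_force: [0.8, 0.1, 0.3]
grip_width: 0.701
```

{"op": "arm_command", "data": {
  "targets": "40 -7 0 0 0 -0.073; 39 -7 0 0 0 -0.073; 39 -7 0 0 0 -0.073; 39 -7 0 0 0 -0.073; 39 -7 0 0 0 -0.073"
}}

```text
clock: 3.75
position: [0.5073, 0.1098, 0.3393]
ee_rot: [0.633, 0.774, 0.0, 0.0]
ft_force: [0.5, 0.2, -0.4]
grip_width: 0.701
```

```bash
python3 - <<'E'
from h import *
from workcell import manip
import pickle
o=manip.get_obs(); T=Rn.from_quat(o["ee_rot"]).as_matrix()
print(o["clock"],o["position"],T.round(3).tolist(),o["joint_pos"].round(2),o["ft_force"])
p=manip.camera("wrist"); pickle.dump(p,open("w1.pkl","wb")); cv2.imwrite("pics/w1.png",p["frame"][:,:,::-1])
im=p["frame"][:,:,::-1].copy()
for n,v,c in(("scene",(.5605,.1987,.163),(0,255,255)),("top",(.5546,.1944,.117),(0,0,255))):
    cv2.polylines(im,[proj(p,place(OUT,*v,.158)).astype(np.int32)],True,c,1)
cv2.imwrite("pics/w1f.png",im)
E
```

```text
3.75 [0.50725568 0.10983859 0.33934951] [[-0.198, 0.98, 0.0], [0.98, 0.198, -0.0], [-0.0, 0.0, -1.0]] [ 0.39  0.12 -0.75  1.54  0.08  1.51 -0.16] [ 0.5384356   0.24044952 -0.40020424]
```

View pics/w1f.png

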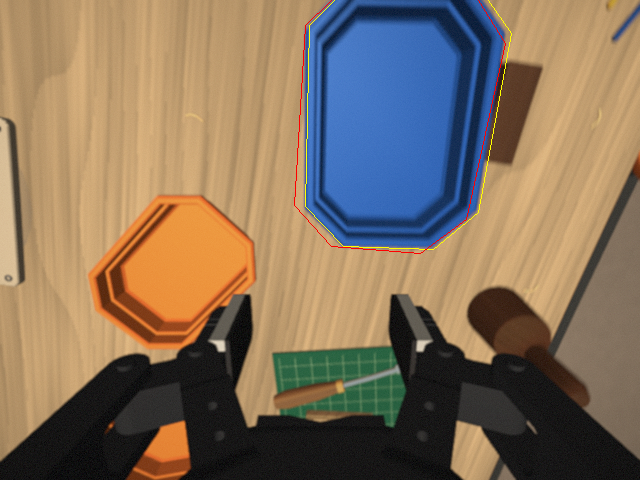

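```bash
cat > fit.py <<'E'
from h import *; import pickle,sys
from scipy.optimize import minimize
P=pickle.load(open("a.pkl","rb")); P["wrist"]=pickle.load(open("w1.pkl","rb"))
def blue2(p,win,thr=1.15):
    f=p["frame"].astype(float); m=((f[...,2]>f[...,0]*1.3)&(f[...,2]>f[...,1]*1.05)).astype(np.uint8)*255
    w=np.zeros_like(m); x0,y0,x1,y1=win; w[y0:y1,x0:x1]=m[y0:y1,x0:x1]
    n,l,s,c=cv2.connectedComponentsWithStats(w); k=1+np.argmax(s[1:,4])
    m=(l==k).astype(np.uint8)*255
    h=cv2.findContours(m,0,2)[0]; h=max(h,key=len); cv2.fillConvexPoly(m,cv2.convexHull(h),255); return m
W={"scene":(300,215,450,360),"top":(190,195,310,295),"wrist":(260,0,560,290)}
M={n:blue2(P[n],W[n]) for n in W}
FOOT=octo(.0665,.0965,.03)
def sil(p,x,y,a):
    pts=np.vstack([place(OUT,x,y,a,z) for z in (.158,.132,.106,.08,.054,.043)]+[place(FOOT,x,y,a,.002)])
    q=proj(p,pts); h=cv2.convexHull((q*256).round().astype(np.int32))
    m=np.zeros((480,640),np.uint8); cv2.fillConvexPoly(m,h,255,cv2.LINE_AA,8); return m
def cost(v,ns):
    return sum(np.abs(sil(P[n],v[0]/100,v[1]/100,v[2]/10).astype(float)-M[n]).sum()/255 for n in ns)
for ns in (["top"],["scene"],["wrist"],["top","scene","wrist"]):
    r=min((minimize(cost,[56,20,a],args=(ns,),method="Nelder-Mead",options=dict(initial_simplex=[[56,20,a],[57,20,a],[56,21,a],[56,20,a+.5]])) for a in (.5,1.5)),key=lambda r:r.fun)
    print(ns,r.x,r.fun,[ (M[n]>0).sum() for n in ns])
    if ns==["wrist"]: rw=r.x
p=P["wrist"]; im=p["frame"][:,:,::-1].copy()
q=sil(p,rw[0]/100,rw[1]/100,rw[2]/10)
cv2.drawContours(im,cv2.findContours((q>127).astype(np.uint8),0,2)[0],-1,(0,255,255),1)
cv2.drawContours(im,cv2.findContours((M["wrist"]>127).astype(np.uint8),0,2)[0],-1,(0,0,255),1)
cv2.imwrite("pics/w1g.png",cv2.resize(im[0:280,270:560],None,fx=2,fy=2))
E
python3 fit.py
```

```text
['top'] [55.48687153 19.64597336  1.49810666] 252.67843137254903 [np.int64(4650)]
['scene'] [55.57872741 19.47070829  1.40733093] 353.32941176470587 [np.int64(9265)]
['wrist'] [55.71484014 19.97490822  1.75081818] 799.2313725490196 [np.int64(43746)]
['top', 'scene', 'wrist'] [55.73435269 19.92026053  1.77471932] 1537.078431372549 [np.int64(4650), np.int64(9265), np.int64(43746)]
```

View pics/w1g.png

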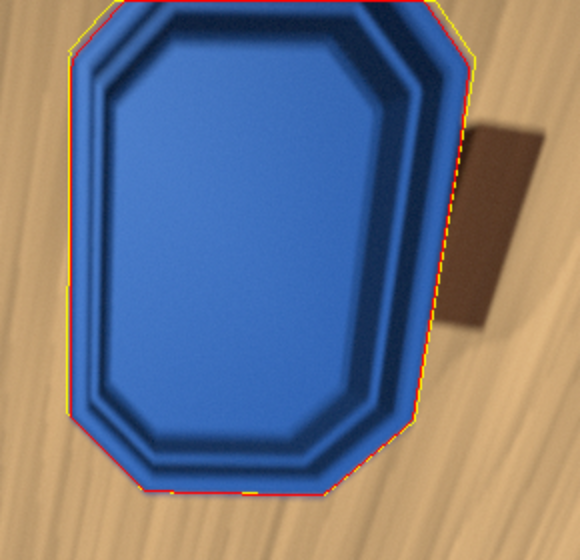

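```bash
python3 - <<'E'
from h import *
from workcell import manip
x,y,a=.556,.1983,.168
c=np.array([x,y])+rot(a)@[-.0576,-.0876]; print("corner",c,"jaw yaw",a+np.pi/4)
p=manip.get_obs()["position"]
for r in rows(cyl(p,[*c,.225],.199,a+np.pi/4,5)): print(r)
E
```

```text
corner [0.51385861 0.10230196] jaw yaw 0.9533981633974483
-3 1 23 0.000 0.000 -0.151
-3 1 23 0.000 0.000 -0.151
-3 0 23 0.000 0.000 -0.151
-3 -0 23 0.000 0.000 -0.151
-3 -1 23 0.000 0.000 -0.151
```

{"op": "arm_command", "data": {
  "targets": "-3 1 23 0 0 -0.151; -3 1 23 0 0 -0.151; -3 0 23 0 0 -0.151; -3 0 23 0 0 -0.151; -3 -1 23 0 0 -0.151",
  "grip": 45
}}

```text
clock: 4.42
position: [0.516, 0.0952, 0.2237]
ee_rot: [0.302, 0.953, -0.0, 0.0]
ft_force: [0.8, -0.2, 0.6]
grip_width: 0.525
```

```bash
cat > look.py <<'E'
from h import *; import pickle,sys
from workcell import manip
n=sys.argv[1]; v=[float(k) for k in sys.argv[2:5]]
o=manip.get_obs(); T=Rn.from_quat(o["ee_rot"]).as_matrix()
print(o["clock"],o["position"].round(4),"jawyaw",np.arctan2(T[1,1],T[0,1]),"z",T[:,2].round(3),o["joint_pos"].round(2),"F",o["ft_force"].round(1),o["grip_width"])
p=manip.camera("wrist"); pickle.dump(p,open(n+".pkl","wb"))
im=p["frame"][:,:,::-1].copy()
cv2.polylines(im,[proj(p,place(OUT,*v,.158)).astype(np.int32)],True,(0,255,255),1)
cv2.polylines(im,[proj(p,place(octo(.0695,.0995,.031),*v,.158)).astype(np.int32)],True,(0,255,0),1)
g=o["position"]+T[:,2]*np.array(-.011)
q=proj(p,[g,g+T[:,1]*.02,g-T[:,1]*.02]); 
cv2.line(im,tuple(q[1].astype(int)),tuple(q[2].astype(int)),(0,0,255),1); cv2.circle(im,tuple(q[0].astype(int)),3,(0,0,255),1)
cv2.imwrite(f"pics/{n}.png",im)
E
python3 look.py w2 .556 .1983 .168
```

```text
4.425 [0.516  0.0952 0.2237] jawyaw 0.95658021108222 z [ 0. -0. -1.] [ 0.45  0.2  -0.8   1.71  0.15  1.29  0.57] F [ 0.8 -0.2  0.6] 0.5251047811929932
```

View pics/w2.png

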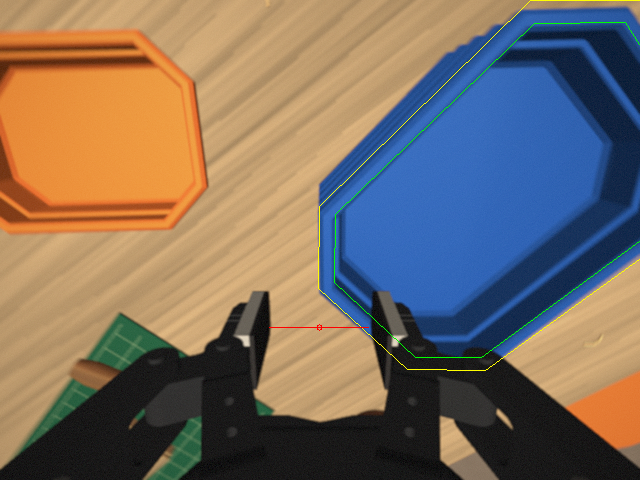

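```bash
python3 - <<'E'
import cv2
im=cv2.imread("pics/w2.png")[150:390,290:550]; cv2.imwrite("pics/w2z.png",cv2.resize(im,None,fx=3,fy=2.4*1,interpolation=cv2.INTER_CUBIC))
E
```

```text
(no output)
```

View pics/w2z.png

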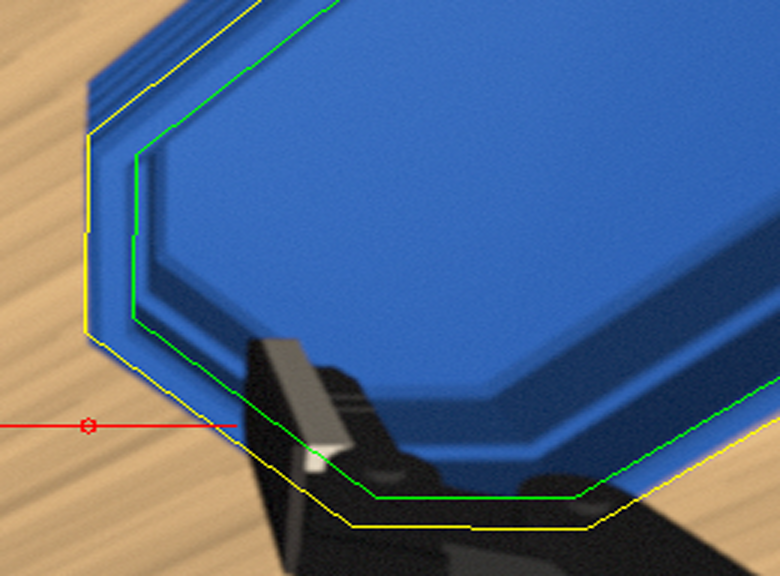

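```bash
cat > fit2.py <<'E'
from h import *; import pickle
from scipy.optimize import minimize
from fit import sil
p=pickle.load(open("w2.pkl","rb"))
f=p["frame"].astype(float); m=((f[...,2]>f[...,0]*1.3)&(f[...,2]>f[...,1]*1.05)).astype(np.uint8)*255
m=cv2.morphologyEx(m,cv2.MORPH_CLOSE,np.ones((7,7)))
roi=np.zeros((480,640),bool); roi[:285,260:]=1; roi[285:330,260:362]=1
def cost(v): return np.abs(sil(p,v[0]/100,v[1]/100,v[2]/10).astype(float)-m)[roi].sum()/255
best=None
for a in (1.5,1.8):
    r=minimize(cost,[55.6,19.8,a],method="Nelder-Mead",options=dict(initial_simplex=[[55.6,19.8,a],[56.1,19.8,a],[55.6,20.3,a],[55.6,19.8,a+.3]]))
    print(r.x,r.fun)
E
python3 fit2.py | tail -2
```

```text
[55.92295743 19.61336505  1.81213223] 829.756862745098
[55.92179514 19.61416596  1.81293099] 829.6666666666666
```

```bash
python3 - <<'E'
from h import *
from workcell import manip
o=manip.get_obs(); p=o["position"]
for v in [(.556,.1983,.168),(.557,.1985,.1745),(.559,.1961,.181)]:
    c=np.array(v[:2])+rot(v[2])@[-.0576,-.0876]; n=rot(v[2])@[np.sqrt(.5)]*2 if 0 else rot(v[2])@np.array([.7071,.7071])
    t=np.array([n[1],-n[0]]); d=c-p[:2]; print(c.round(4),"normal",d@n*1000,"tangent",d@t*1000, v[2]+np.pi/4)
R=Rn.from_quat(o["ee_rot"]).as_matrix(); print(R.round(3))
E
python3 look.py w3 .559 .1961 .181;python3 - <<'E'
import cv2
im=cv2.imread("pics/w3.png")[0:390,290:640]; cv2.imwrite("pics/w3z.png",cv2.resize(im,None,fx=1.5,fy=1.5,interpolation=cv2.INTER_CUBIC))
E
```

```text
[0.5139 0.1023] normal 5.878855627744642 tangent -5.4446385164686095 0.9533981633974483
[0.5155 0.1022] normal 6.787258918567284 tangent -4.034101080639146 0.9598981633974483
[0.5181 0.0996] normal 6.110767385043693 tangent -0.3125942376643895 0.9663981633974483
[[-0.821  0.571 -0.003]
 [ 0.571  0.821 -0.001]
 [ 0.002 -0.003 -1.   ]]
4.475 [0.5149 0.0944 0.2207] jawyaw 0.9634261108181722 z [-0.003 -0.001 -1.   ] [ 0.45  0.2  -0.8   1.72  0.15  1.29  0.58] F [-1.3 -1.1 -3. ] 0.5293702991933713
```

View pics/w3z.png

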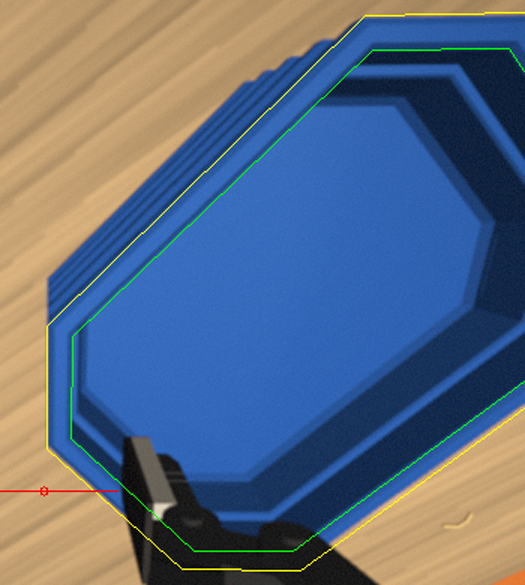

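{"op": "arm_command", "data": {
  "targets": "1 6 15 0 0 0; 0 0 20 0 0 0; 0 0 20 0 0 0; 0 0 15 0 0 0; 0 0 5 0 0 0"
}}

```text
clock: 5.15
position: [0.5184, 0.1013, 0.1487]
ee_rot: [0.305, 0.952, -0.0, -0.0]
ft_force: [-0.9, -0.4, 0.6]
grip_width: 0.53
```

{"op": "arm_command", "data": {
  "targets": "0 0 0 0 0 0; 0 0 0 0 0 0"
}}

```text
clock: 5.4
position: [0.519, 0.1012, 0.15]
ee_rot: [0.305, 0.952, 0.0, 0.001]
ft_force: [0.2, 0.5, -0.0]
grip_width: 0.528
```

```bash
python3 look.py w4 .559 .1961 .181
```

```text
5.4 [0.519  0.1012 0.15  ] jawyaw 0.9517261132641512 z [ 0.001  0.    -1.   ] [ 0.41  0.28 -0.78  1.8   0.22  1.15  0.51] F [ 0.2  0.5 -0. ] 0.5275744206367414
```

View pics/w4.png

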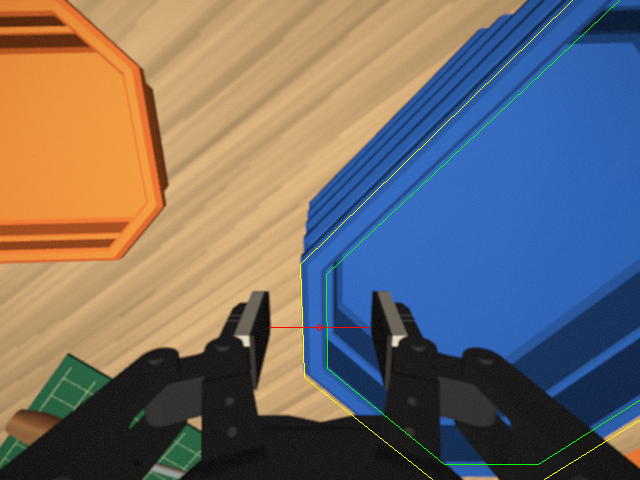

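{"op": "arm_command", "data": {
  "targets": "2 -2 4 0 0 -0.012; 0 0 4 0 0 0; 0 0 0 0 0 0; 0 0 0 0 0 0"
}}

```text
clock: 5.95
position: [0.5158, 0.1005, 0.1413]
ee_rot: [0.299, 0.954, -0.0, 0.0]
ft_force: [0.2, 0.8, -0.3]
grip_width: 0.527
```

```bash
python3 look.py w5 .559 .1961 .181
```

```text
5.95 [0.5158 0.1005 0.1413] jawyaw 0.9639350112484909 z [ 0. -0. -1.] [ 0.41  0.29 -0.78  1.81  0.22  1.13  0.51] F [ 0.2  0.8 -0.3] 0.5267514041768807
```

View pics/w5.png

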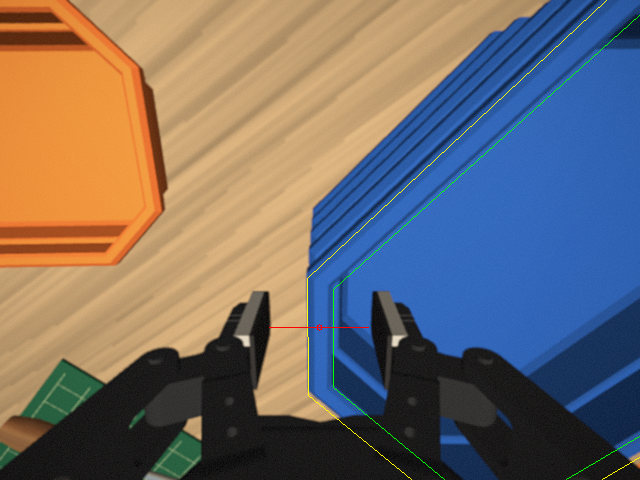

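{"op": "arm_command", "data": {
  "targets": "0 0 -2 0 0 0; 0 0 0 0 0 0; 0 0 0 0 0 0; 0 0 0 0 0 0; 0 0 0 0 0 0",
  "grip": 0,
  "squeeze": 100
}}

```text
clock: 6.62
position: [0.516, 0.1006, 0.1438]
ee_rot: [0.299, 0.954, 0.0, 0.0]
ft_force: [-1.7, -0.6, 5.8]
grip_width: 0.091
```

```bash
python3 look.py w6 .559 .1961 .181
```

```text
6.625 [0.516  0.1006 0.1438] jawyaw 0.963905505877391 z [ 0.001 -0.    -1.   ] [ 0.41  0.28 -0.79  1.81  0.22  1.14  0.52] F [-1.7 -0.6  5.8] 0.0913110406588221
```

View pics/w6.png

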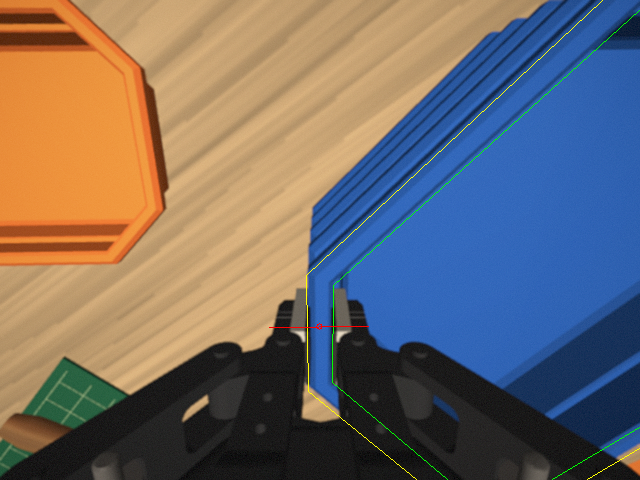

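{"op": "arm_command", "data": {
  "targets": "0 0 0 0 0 0; 0 0 0 0 0 0",
  "squeeze": 120
}}

```text
clock: 6.92
position: [0.5161, 0.1006, 0.1439]
ee_rot: [0.299, 0.954, 0.0, 0.0]
ft_force: [-2.2, -1.9, 5.9]
grip_width: 0.084
```

{"op": "arm_command", "data": {
  "targets": "0 0.2 -3 0.0145 0 0; 0 0.2 -3 0.0145 0 0; 0 0.2 -3 0.0145 0 0; 0 0.2 -3 0.0145 0 0; 0 0.2 -3 0.0145 0 0"
}}

```text
clock: 7.55
position: [0.5166, 0.102, 0.1585]
ee_rot: [0.298, 0.954, -0.035, -0.011]
ft_force: [1.1, 1.2, -0.4]
grip_width: 0.083
```

```bash
python3 look.py w7 .559 .1961 .181; python3 - <<'E'
from workcell import manip
import cv2
p=manip.camera("scene"); cv2.imwrite("pics/s7.png",cv2.resize(p["frame"][200:380,280:480,::-1],None,fx=3,fy=3,interpolation=cv2.INTER_CUBIC))
E
```

```text
7.55 [0.5166 0.102  0.1585] jawyaw 0.9642986637165614 z [-0.042 -0.06  -0.997] [ 0.36  0.31 -0.78  1.75  0.27  1.24  0.46] F [ 1.1  1.2 -0.4] 0.08316623368334142
```

View pics/w7.png

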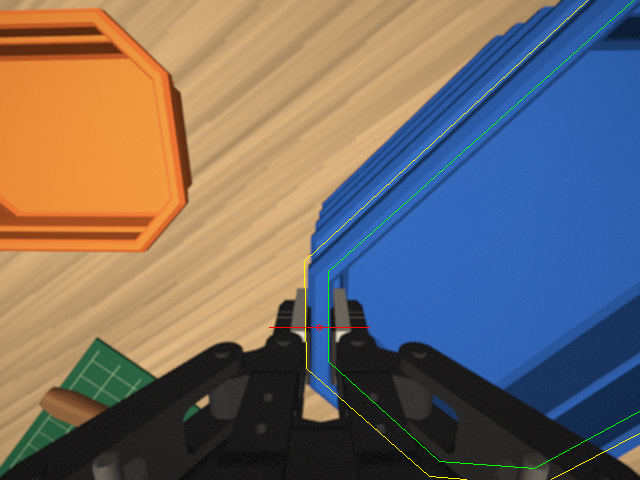

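View pics/s7.png

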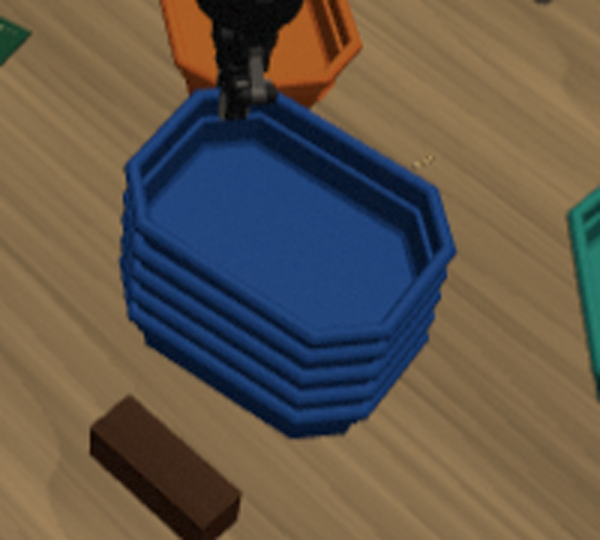

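{"op": "arm_command", "data": {
  "targets": "0 0.2 -3 0.0145 0 0; 0 0.2 -3 0.0145 0 0; 0 0.2 -3 0.0145 0 0; 0 0.2 -3 0.0145 0 0; 0 0.2 -3 0.0145 0 0"
}}

```text
clock: 8.28
position: [0.518, 0.1036, 0.1732]
ee_rot: [0.298, 0.952, -0.07, -0.022]
ft_force: [1.1, -1.2, -0.2]
grip_width: 0.086
```

{"op": "arm_command", "data": {
  "targets": "0 0 -1 0.005 0 0; 0 0 0 0 0 0"
}}

```text
clock: 8.52
position: [0.5181, 0.104, 0.174]
ee_rot: [0.298, 0.952, -0.072, -0.022]
ft_force: [-0.2, -0.1, -0.1]
grip_width: 0.083
```

```bash
cat > sc.py <<'E'
from workcell import manip
import cv2,sys,numpy as np
n=sys.argv[1]
o=manip.get_obs(); print(o["clock"],o["position"].round(4),o["ee_rot"].round(3),"F",o["ft_force"].round(1),"M",o["torque"].round(2),o["joint_pos"].round(2),o["grip_width"])
p=manip.camera("scene"); cv2.imwrite(f"pics/{n}.png",cv2.resize(p["frame"][200:380,280:480,::-1],None,fx=3,fy=3,interpolation=cv2.INTER_CUBIC))
E
python3 sc.py s8
```

```text
8.525 [0.5181 0.104  0.174 ] [ 0.298  0.952 -0.072 -0.022] F [-0.2 -0.1 -0.1] M [ 0.32 -0.27 -0.1 ] [ 0.3   0.35 -0.77  1.68  0.32  1.35  0.42] 0.08303746067289806
```

View pics/s8.png

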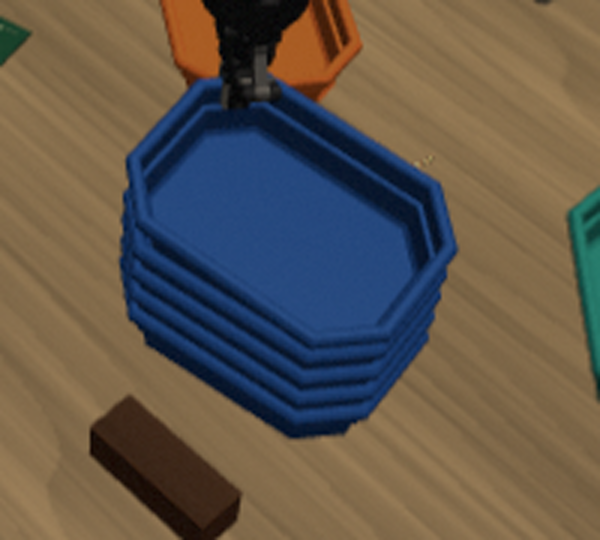

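{"op": "arm_command", "data": {
  "targets": "0 -0.4 -3 0 0 0; 0 -0.4 -3 0 0 0; 0 -0.4 -3 0 0 0; 0 -0.4 -3 0 0 0; 0 0 0 0 0 0"
}}

```text
clock: 9.2
position: [0.5183, 0.1041, 0.1864]
ee_rot: [0.298, 0.952, -0.071, -0.022]
ft_force: [0.2, -0.3, -1.5]
grip_width: 0.087
```

```bash
python3 sc.py s9
```

```text
9.2 [0.5183 0.1041 0.1864] [ 0.298  0.952 -0.071 -0.022] F [ 0.2 -0.3 -1.5] M [ 0.04 -0.07 -0.03] [ 0.3   0.34 -0.77  1.66  0.31  1.38  0.43] 0.08668163706181553
```

View pics/s9.png

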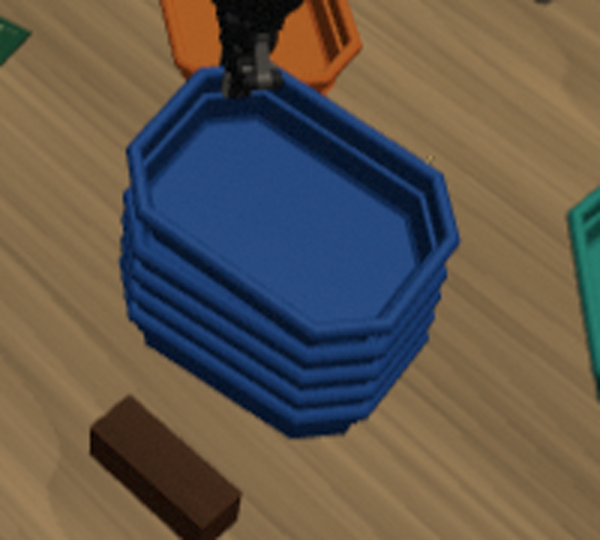

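{"op": "arm_command", "data": {
  "targets": "0 -0.6 -4 0 0 0; 0 -0.6 -4 0 0 0; 0 -1 -6 0 0 0; 0 -1 -8 0 0 0; 0 -1.5 -10 0 0 0"
}}

```text
clock: 9.88
position: [0.5183, 0.1042, 0.2192]
ee_rot: [0.298, 0.952, -0.072, -0.022]
ft_force: [0.3, -0.0, -1.0]
grip_width: 0.09
```

{"op": "arm_command", "data": {
  "targets": "0 -3 -20 0 0 0; 0 -4 -25 0 0 0; 0 -4 -25 0 0 0; 0 -3 -20 0 0 0; 0 0 0 0 0 0"
}}

```text
clock: 10.5
position: [0.5187, 0.1043, 0.3118]
ee_rot: [0.298, 0.952, -0.071, -0.021]
ft_force: [-0.0, 0.8, -2.9]
grip_width: 0.092
```

```bash
sed -i 's/p\["frame"\]\[200:380,280:480/p["frame"][140:380,240:500/' sc.py; python3 sc.py s10
```

```text
10.5 [0.5187 0.1043 0.3118] [ 0.298  0.952 -0.071 -0.021] F [-0.   0.8 -2.9] M [-0.03 -0.09 -0.02] [ 0.31  0.26 -0.78  1.48  0.25  1.61  0.49] 0.09159419513015048
```

View pics/s10.png

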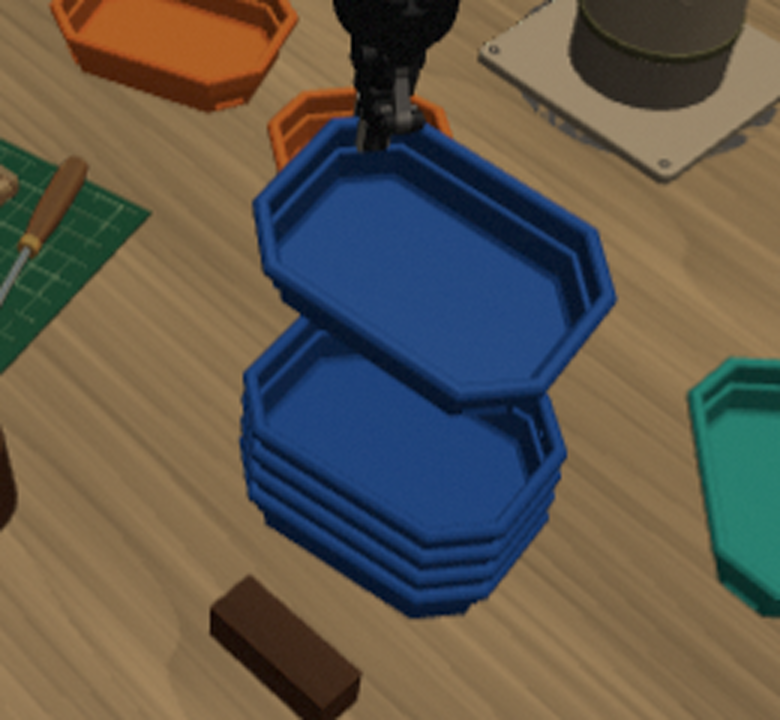

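```bash
python3 - <<'E'
from h import *; import pickle
from scipy.optimize import minimize
P=pickle.load(open("a.pkl","rb"))
W={"scene":(140,160,300,270),"top":(345,165,480,280)}
B=np.array([[.11,.15],[-.11,.15],[-.11,-.15],[.11,-.15]])
M={}
for n in W:
    f=P[n]["frame"].astype(float); m=((f[...,1]>f[...,0]*1.25)&(f[...,1]>f[...,2]*1.1)).astype(np.uint8)*255
    x0,y0,x1,y1=W[n]; w=np.zeros_like(m); w[y0:y1,x0:x1]=m[y0:y1,x0:x1]; w=cv2.morphologyEx(w,cv2.MORPH_OPEN,np.ones((3,3)))
    h=cv2.convexHull(np.vstack(cv2.findContours(w,0,2)[0])); m=np.zeros_like(w); cv2.fillConvexPoly(m,h,255); M[n]=m
def cost(v,ns):
    c=0
    for n in ns:
        q=proj(P[n],place(B,v[0]/100,v[1]/100,v[2]/10,.003)); m=np.zeros((480,640),np.uint8)
        cv2.fillConvexPoly(m,(q*256).round().astype(np.int32),255,cv2.LINE_AA,8); c+=np.abs(m.astype(float)-M[n]).sum()/255
    return c
for ns in (["top"],["scene"],["top","scene"]):
    r=min((minimize(cost,[64.5,-24,a],args=(ns,),method="Nelder-Mead",options=dict(initial_simplex=[[64.5,-24,a],[66,-24,a],[64.5,-23,a],[64.5,-24,a+1]])) for a in (-3,0,3)),key=lambda r:r.fun)
    print(ns,r.x,r.fun,[(M[n]>0).sum() for n in ns])
E
```

```text
['top'] [ 62.76336984 -27.67993265   2.7720619 ] 441.7529411764706 [np.int64(7027)]
['scene'] [ 62.92102323 -27.80942511   2.67858411] 181.58823529411765 [np.int64(7056)]
['top', 'scene'] [ 62.92756545 -27.79308251   2.69539966] 630.8352941176471 [np.int64(7027), np.int64(7056)]
```

{"op": "arm_command", "data": {
  "targets": "0 0 0 -0.03 0 0; 0 0 0 -0.03 0 0; 0 0 0 -0.03 0 0; 0 0 0 -0.03 0 0; 0 0 0 -0.025 0 0"
}}

```text
clock: 11.18
position: [0.518, 0.1037, 0.3096]
ee_rot: [0.299, 0.954, -0.002, -0.0]
ft_force: [-0.2, -0.6, -1.3]
grip_width: 0.086
```

{"op": "arm_command", "data": {
  "targets": "0 0 0 0 0 0; 0 0 0 0 0 0"
}}

```text
clock: 11.42
position: [0.518, 0.1039, 0.3096]
ee_rot: [0.299, 0.954, -0.003, -0.001]
ft_force: [-0.0, 0.5, -1.4]
grip_width: 0.084
```

```bash
python3 sc.py s11
```

```text
11.425 [0.518  0.1039 0.3096] [ 0.299  0.954 -0.003 -0.001] F [-0.   0.5 -1.4] M [-0.1   0.09 -0.04] [ 0.42  0.16 -0.79  1.57  0.12  1.47  0.59] 0.08411151149196555
```

View pics/s11.png

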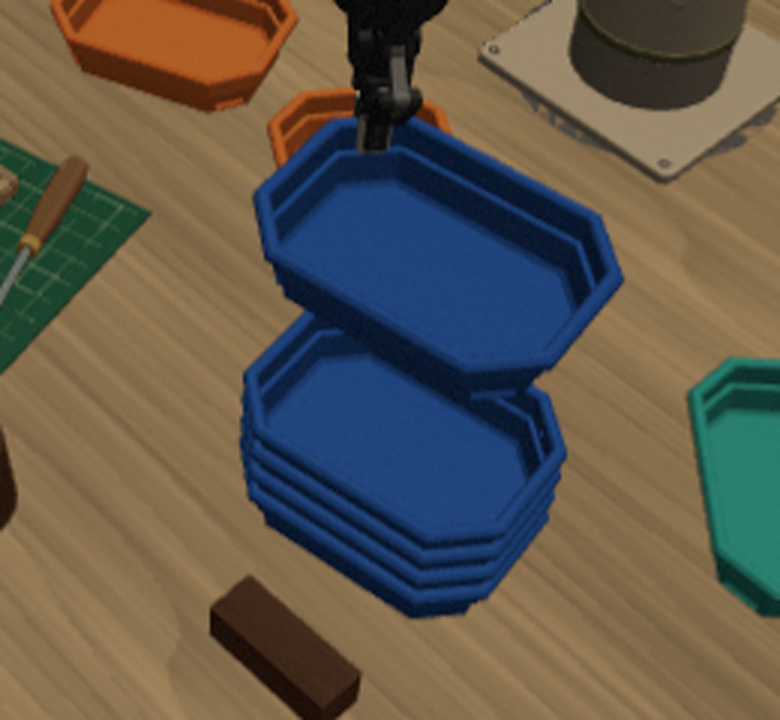

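```bash
python3 - <<'E'
from h import *
from workcell import manip
p=manip.get_obs()["position"]; T=Rn.from_quat(manip.get_obs()["ee_rot"]).as_matrix(); yw=np.arctan2(T[1,1],T[0,1])
L=cyl(p,[.533,-.319,.305],yw,yw-.738,1000)
s=np.linspace(0,1,16); k=((s**2*(3-2*s))*.7+.3*s)*1000
for r in rows([L[int(round(i))] for i in k]): print(r)
E
```

```text
-10 -6 0 0.000 0.000 0.021
-15 -10 0 0.000 0.000 0.033
-20 -13 0 0.000 0.000 0.044
-24 -15 0 0.000 0.000 0.052
-27 -18 0 0.000 0.000 0.058
-30 -20 0 0.000 0.000 0.063
-32 -21 0 0.000 0.000 0.066
-33 -22 0 0.000 0.000 0.066
-33 -22 0 0.000 0.000 0.066
-32 -21 0 0.000 0.000 0.063
-29 -20 0 0.000 0.000 0.058
-27 -18 0 0.000 0.000 0.052
-23 -15 0 0.000 0.000 0.044
-17 -11 0 0.000 0.000 0.033
-11 -7 0 0.000 0.000 0.021
```

{"op": "arm_command", "data": {
  "targets": "-10 -6 0 0 0 0.021; -15 -10 0 0 0 0.033; -20 -13 0 0 0 0.044; -24 -15 0 0 0 0.052; -27 -18 0 0 0 0.058"
}}

```text
clock: 12.1
position: [0.5533, -0.0074, 0.3098]
ee_rot: [0.398, 0.917, -0.003, -0.001]
ft_force: [0.8, -0.3, -1.3]
grip_width: 0.089
```

{"op": "arm_command", "data": {
  "targets": "-30 -20 0 0 0 0.063; -32 -21 0 0 0 0.066; -33 -22 0 0 0 0.066; -33 -22 0 0 0 0.066; -32 -21 0 0 0 0.063"
}}

```text
clock: 12.72
position: [0.5599, -0.1987, 0.3106]
ee_rot: [0.541, 0.841, -0.003, -0.0]
ft_force: [1.0, 0.5, -1.4]
grip_width: 0.088
```

{"op": "arm_command", "data": {
  "targets": "-29 -20 0 0 0 0.058; -27 -18 0 0 0 0.052; -23 -15 0 0 0 0.044; -17 -11 0 0 0 0.033; -11 -7 0 0 0 0.021"
}}

```text
clock: 13.35
position: [0.5301, -0.3214, 0.3113]
ee_rot: [0.624, 0.781, -0.002, 0.0]
ft_force: [1.2, 1.1, -1.2]
grip_width: 0.084
```

```bash
cat > fin.py <<'E'
from h import *; import sys,pickle
from workcell import manip
n=sys.argv[1]
o=manip.get_obs(); T=Rn.from_quat(o["ee_rot"]).as_matrix()
print(o["clock"],o["position"].round(4),"yaw",np.arctan2(T[1,1],T[0,1]).round(3),"z",T[:,2].round(3),o["ft_force"].round(1),o["joint_pos"].round(2),o["grip_width"])
P={k:manip.camera(k) for k in ("scene","top","wrist")}
pickle.dump(dict(P=P,o=o),open(n+".pkl","wb"))
for k in P: cv2.imwrite(f"pics/{n}_{k}.png",P[k]["frame"][:,:,::-1])
E
python3 fin.py f1
```

```text
13.35 [ 0.5301 -0.3214  0.3113] yaw 0.222 z [-0.003 -0.004 -1.   ] [ 1.2  1.1 -1.2] [ 0.8   0.33 -0.44  1.34  0.14  1.5   0.6 ] 0.0836712288280637
```

View pics/f1_scene.png

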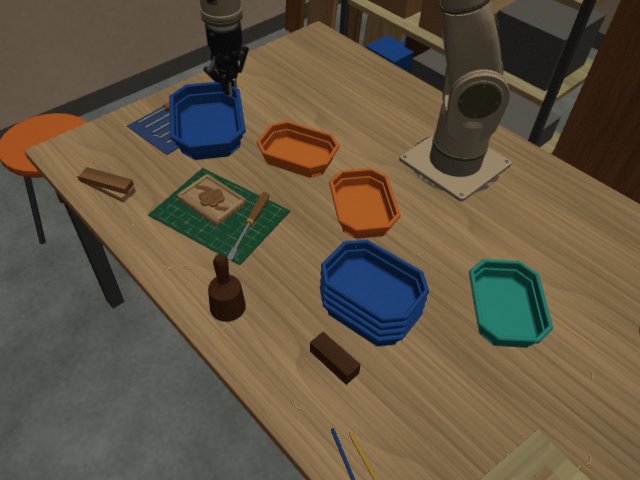

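View pics/f1_wrist.png

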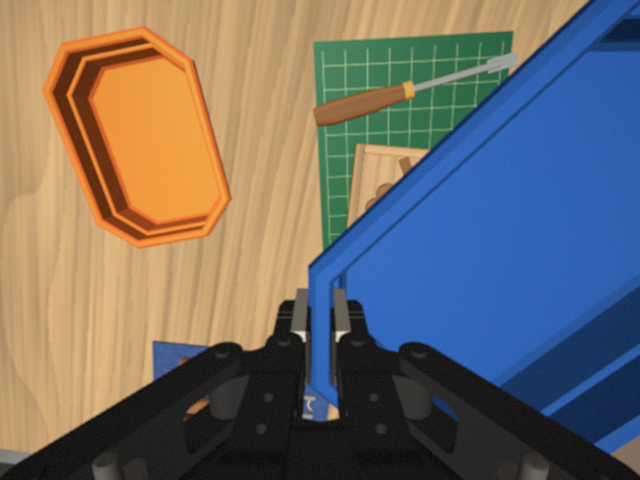

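View pics/f1_top.png

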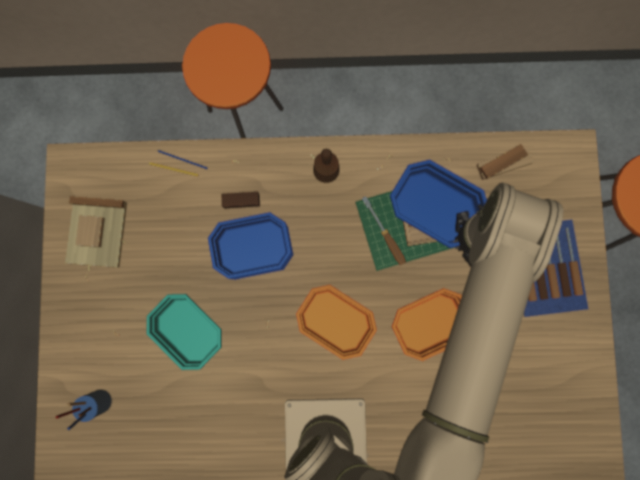

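```bash
cat > tfit.py <<'E'
from h import *; import sys,pickle
from scipy.optimize import minimize
D=pickle.load(open(sys.argv[1]+".pkl","rb")); P,o=D["P"],D["o"]
T=Rn.from_quat(o["ee_rot"]).as_matrix(); yw=np.arctan2(T[1,1],T[0,1]); a0=yw-np.pi/4
t0=np.r_[o["position"][:2]+rot(a0)@[.0576,.0876],o["position"][2]-.040]
print("nominal centre/underside",t0.round(4),a0.round(3))
def pts(inset):
    f=octo(.0695-inset,.0995-inset,.033)
    L=[(OUT,.054),(OUT,.043),(octo(.072,.102,.034),.043),(octo(.072,.102,.034),.028),(f,.0)]
    return np.vstack([np.c_[q,np.full(8,z)] for q,z in L])
def mask(n):
    p=P[n]; f=p["frame"].astype(float); m=((f[...,2]>f[...,0]*1.3)&(f[...,2]>f[...,1]*1.05)).astype(np.uint8)*255
    q=proj(p,pts(.004)@Rn.from_euler("z",a0).as_matrix().T+t0); x0,y0=np.maximum(q.min(0)-12,0).astype(int); x1,y1=(q.max(0)+12).astype(int)
    w=np.zeros_like(m); w[y0:y1,x0:x1]=m[y0:y1,x0:x1]
    w=cv2.morphologyEx(w,cv2.MORPH_OPEN,np.ones((3,3)))
    _,l,s,_=cv2.connectedComponentsWithStats(w); k=1+np.argmax(s[1:,4]); c=max(cv2.findContours((l==k).astype(np.uint8),0,2)[0],key=len)
    m=np.zeros_like(w); cv2.fillConvexPoly(m,cv2.convexHull(c),255); return m
def pose(v): return Rn.from_rotvec([v[3]/10,v[4]/10,0]).as_matrix()@Rn.from_euler("z",a0+v[5]/10).as_matrix(), t0+np.array(v[:3])/100
def sil(n,v):
    R,t=pose(v); q=proj(P[n],pts(v[6]/100)@R.T+t); m=np.zeros((480,640),np.uint8)
    cv2.fillConvexPoly(m,cv2.convexHull((q*256).round().astype(np.int32)),255,cv2.LINE_AA,8); return m
NS=["scene","top"] 
M={n:mask(n) for n in NS}
def cost(v,ns): return sum(np.abs(sil(n,v).astype(float)-M[n]).sum()/255 for n in ns)+ .5*v[2]**2*4
for ns in (["scene"],["top"],["scene","top"]):
    v=np.array([0,0,0,0,0,0,.4])
    for k in range(3):
        r=minimize(cost,v,args=(ns,),method="Nelder-Mead",options=dict(initial_simplex=np.vstack([v]+[v+d for d in np.diag([1,1,.5,.5,.5,.5,.2])]),maxiter=1500)); v=r.x
    R,t=pose(v); print(ns,round(r.fun),"shift mm",(v[:3]*10).round(1),"tilt deg about world x,y",np.degrees(v[3:5]/10).round(1),"yaw",(v[5]/10).round(3),"inset",v[6].round(2),"ctr half up",(R@[0,0,.027]+t).round(4),(M[ns[0]]>0).sum())
for n in NS:
    im=P[n]["frame"][:,:,::-1].copy(); q=proj(P[n],pts(v[6]/100)@R.T+t)
    cv2.polylines(im,[(q[:8]*16).round().astype(np.int32)],True,(0,255,255),1,cv2.LINE_AA,4); cv2.polylines(im,[(q[-8:]*16).round().astype(np.int32)],True,(0,255,0),1,cv2.LINE_AA,4)
    x,y=q.mean(0).astype(int); c=im[max(0,y-70):y+70,max(0,x-90):x+90]; cv2.imwrite(f"pics/{sys.argv[1]}_fit_{n}.png",cv2.resize(c,None,fx=4,fy=4,interpolation=cv2.INTER_CUBIC))
E
python3 tfit.py f1
```

```text
nominal centre/underside [ 0.6255 -0.2781  0.2713] -0.563
['scene'] 303 shift mm [13.7  3.  14. ] tilt deg about world x,y [ 6.9 -4.6] yaw -0.175 inset -1.74 ctr half up [ 0.6371 -0.2783  0.3121] 5787
['top'] 304 shift mm [ 20.4   6.1 -30.2] tilt deg about world x,y [ 12.1 -20.5] yaw 0.073 inset 0.36 ctr half up [ 0.6366 -0.2775  0.2659] 5535
['scene', 'top'] 1388 shift mm [-5.1 -2.  -9. ] tilt deg about world x,y [0.4 4.8] yaw -0.014 inset 0.89 ctr half up [ 0.6227 -0.2803  0.2892] 5787
```

```bash
cd pics; python3 -c "
import cv2,numpy as np
a=cv2.imread('f1_fit_scene.png');b=cv2.imread('f1_fit_top.png');h=min(a.shape[0],b.shape[0]);c=np.hstack([a[:h],b[:h]]);cv2.imwrite('f1_fit.png',cv2.resize(c,(800,int(800*c.shape[0]/c.shape[1]))))"
```

```text
(no output)
```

View pics/f1_fit.png

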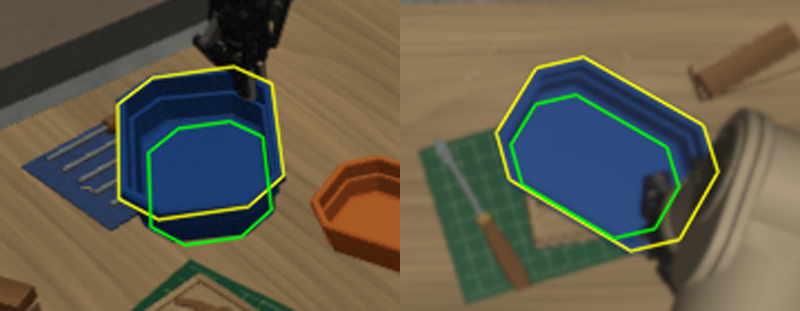

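```bash
python3 - <<'E'
import pickle,cv2,numpy as np
from h import *
a=pickle.load(open("w6.pkl","rb"))["frame"]; b=pickle.load(open("f1.pkl","rb"))["P"]["wrist"]["frame"]
ea=cv2.Canny(cv2.GaussianBlur(a,(3,3),0),30,80); eb=cv2.Canny(cv2.GaussianBlur(b,(3,3),0),30,80)
im=np.zeros((480,640,3),np.uint8); im[...,2]=ea; im[...,1]=eb
cv2.imwrite("pics/cmp.png",im)
E
```

```text
(no output)
```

View pics/cmp.png

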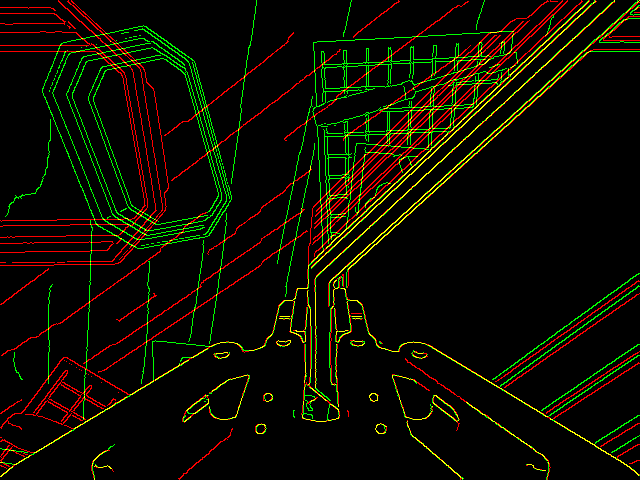

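```bash
cat > slip.py <<'E'
import pickle,sys
from h import *
from scipy.optimize import least_squares
a=pickle.load(open("w6.pkl","rb")); b=pickle.load(open(sys.argv[1]+".pkl","rb"))["P"]["wrist"]["frame"]
E=lambda f:cv2.Canny(cv2.GaussianBlur(f,(3,3),0),30,80)
ea,eb=E(a["frame"]),E(b)
# tool pose at w6
T=down(.9639).as_matrix(); p0=np.array([.516,.1006,.1438])
Rc=cv2.Rodrigues(a["rvec"])[0]; C=-Rc.T@a["tvec"]
def pts(poly,z):
    m=np.zeros((480,640),np.uint8); cv2.fillPoly(m,[np.array(poly)],255); v,u=np.nonzero((ea>0)&(m>0))
    n=cv2.undistortPoints(np.c_[u,v].astype(float).reshape(-1,1,2),K(a),np.array(a["distortion"])).reshape(-1,2)
    d=np.c_[n,np.ones(len(n))]@Rc; return C+d*((z-C[2])/d[:,2])[:,None]
top=pts([(335,240),(620,-5),(639,-5),(639,20),(345,285)],.158)
bot=pts([(480,370),(639,255),(639,340),(540,430)],.125)
X=np.vstack([top,bot]); print(len(top),len(bot))
dt=cv2.distanceTransform(255-eb,cv2.DIST_L2,5)
g=p0-T[:,2]*.011
w=np.r_[np.ones(len(top))/np.sqrt(len(top)),np.ones(len(bot))/np.sqrt(len(bot))]
def q(v):
    R=T@Rn.from_rotvec(v[:3]).as_matrix()@T.T; return proj(a,(X-g)@R.T+g+T@np.r_[0,0,v[3]] )
def f(v):
    u=q(v); return w*np.minimum(cv2.remap(dt,u[:,0].astype(np.float32),u[:,1].astype(np.float32),cv2.INTER_LINEAR,borderValue=0).ravel(),12)
best=None
for x0 in np.linspace(-.06,.06,13):
    r=least_squares(lambda v:np.r_[f(v),v[3]*100],[x0,0,0,0],diff_step=1e-3,x_scale=[.02,.02,.02,.002])
    if best is None or r.cost<best.cost: best=r
r=best; print("rot tool xyz deg",np.degrees(r.x[:3]).round(2),"dz mm",r.x[3]*1000,"cost",r.cost,"cost0",.5*(f(np.zeros(4))**2).sum())
E
python3 slip.py f1
```

```text
1787 651
rot tool xyz deg [1.12 0.02 0.  ] dz mm -0.1585073698826862 cost 0.2947687701505303 cost0 7.561801540453983
```

{"op": "arm_command", "data": {
  "targets": "0 1 10 -0.008 0 0; -1 2 18 -0.008 0 0; 0 0 20 -0.007 0 0; 0 0 18 0 0 0; 0 0 10 0 0 0"
}}

```text
clock: 14.12
position: [0.5342, -0.3202, 0.2339]
ee_rot: [0.623, 0.782, 0.006, 0.007]
ft_force: [0.3, -0.4, -1.1]
grip_width: 0.09
```

{"op": "arm_command", "data": {
  "targets": "0 0 2 0 0 0; 0 0 0 0 0 0; 0 0 0 0 0 0; 0 0 0 0 0 0"
}}

```text
clock: 14.62
position: [0.5346, -0.321, 0.2338]
ee_rot: [0.624, 0.782, 0.007, 0.008]
ft_force: [-1.0, -0.1, -1.3]
grip_width: 0.088
```

```bash
python3 fin.py f2; python3 slip.py f2; python3 - <<'E'
from h import *; import pickle
D=pickle.load(open("f2.pkl","rb")); P,o=D["P"],D["o"]
T=Rn.from_quat(o["ee_rot"]).as_matrix(); a0=np.arctan2(T[1,1],T[0,1])-np.pi/4
c=o["position"][:2]+rot(a0)@[.0576,.0876]; z=o["position"][2]-.040; print(c,z,a0)
out=[]
for n in("scene","top"):
    im=P[n]["frame"][:,:,::-1].copy()
    for O in (OUT,octo(.0695,.0995,.031)):
        cv2.polylines(im,[(proj(P[n],place(O,*c,a0,z+.054))*16).round().astype(np.int32)],True,(0,255,255),1,cv2.LINE_AA,4)
    x,y=proj(P[n],[[*c,z+.05]])[0].astype(int); out.append(cv2.resize(im[max(0,y-60):max(0,y-60)+130,x-70:x+70],(400,371),interpolation=cv2.INTER_CUBIC))
cv2.imwrite("pics/f2fit.png",np.hstack(out))
E
```

```text
14.625 [ 0.5346 -0.321   0.2338] yaw 0.224 z [ 0.02   0.001 -1.   ] [-1.  -0.1 -1.3] [ 0.82  0.35 -0.44  1.47  0.14  1.33  0.59] 0.08794460709243906
1787 651
rot tool xyz deg [ 1.23 -0.1  -0.  ] dz mm 0.01831525957570127 cost 0.21414775863606772 cost0 8.458182268715912
[ 0.6300087  -0.27748054] 0.1938129597219228 -0.5613108926532652
```

View pics/f2fit.png

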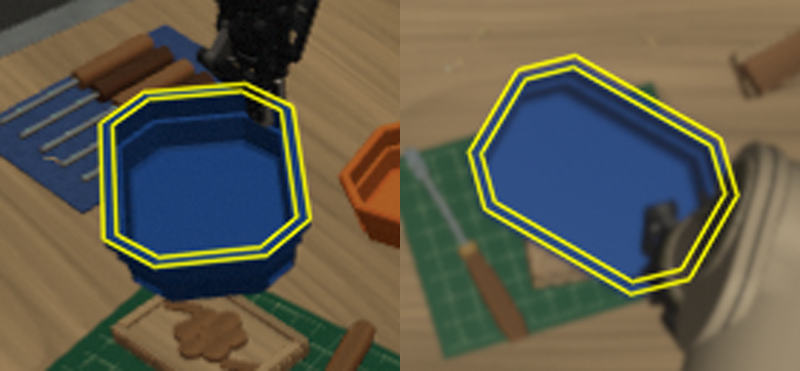

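View pics/f2_scene.png

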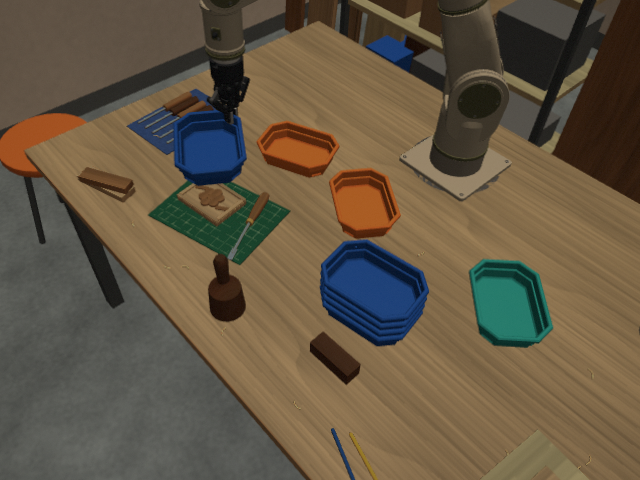

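```bash
python3 - <<'E'
import pickle,cv2,numpy as np
A=pickle.load(open("a.pkl","rb")); P=pickle.load(open("f2.pkl","rb"))["P"]
E=lambda f:cv2.Canny(f,40,100)
for n,w in (("scene",(135,160,440,390)),("top",(190,140,480,360))):
    x0,y0,x1,y1=w; im=np.zeros((480,640,3),np.uint8); im[...,2]=E(A[n]["frame"]); im[...,1]=E(P[n]["frame"])
    cv2.imwrite(f"pics/d_{n}.png",cv2.resize(im[y0:y1,x0:x1],None,fx=2.4,fy=2.4,interpolation=cv2.INTER_NEAREST))
E
```

```text
(no output)
```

View pics/d_scene.png

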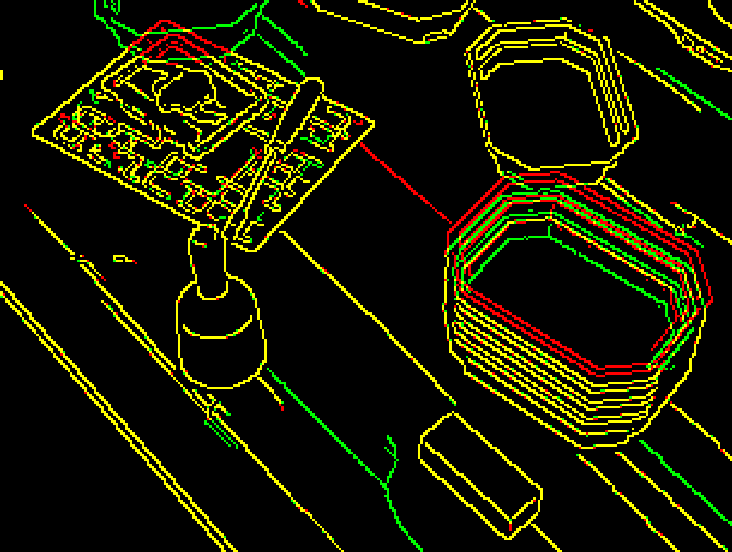

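The edge comparison shows the lower trays, panel, gouge, mallet and blank haven't moved, since their edges coincide before and after. Handing in.

```bash
python3 -c "
from workcell import manip
print(manip.hand_in()); o=manip.get_obs(); print(o['clock'],o['position'],o['ft_force'],o['grip_width'])"
```

```text
the job is handed in; nothing more can be done
None
the job is handed in; nothing more can be done
```

I took the top blue tray by its near corner and peeled that corner up about 30 mm while the opposite corner stayed in the stack. I then lifted the tray off, levelled it and carried it over the mat. The job was handed in at about 15 s, still holding the tray.

**Position:** The tray centre is at about (0.630, -0.277), against a mat centre of (0.629, -0.278) fitted in two views. The underside is about 19 cm and the centre about 22 cm above the mat.

**Level:** The tray drooped about 1.2° in the grip. I tilted the tool about 1.15° to cancel that, leaving the tray level to within a few tenths of a degree.

**Surroundings:** In the scene camera, edges before and after coincide for the four remaining trays, the panel, the gouge, the mallet and the walnut block. The arm's force reading was near the tray's weight once it was clear, and stayed under about 6 N in every reading.

**Checks that disagreed:**
- The network's mat centre was about 4 cm off because it reports only the visible part, so I used the outline fit instead.
- A six-parameter outline fit of the held tray failed because the blue tool mat and the arm contaminated it. I used the wrist-camera comparison and an overlay of the level tray instead, and both agreed.
- The gripper opening read about 7.5 mm on a 10 mm rim, but the hold stayed firm.

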